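# Change over the reed tuning jig

## Robot

A 6-joint arm with a two-finger parallel gripper is mounted at the origin on the work surface. World frame = base frame: x ahead of the robot, y to its left, z up, the work surface at z = 0. Lengths are in mm, angles in degrees, forces in N, time in s.
With the tool pointing down it reaches from about 300 to 850 mm from the base axis. Payload 4.2 kg.
Tool frame: the origin (TCP) lies between the finger pads; the fingertips stand 11 mm ahead of it and the grasp point (between the pads) lies 8 mm behind it (env.tips_ahead is the distance from the TCP to the fingertips, in mm); z points along the fingers, y is the line along which they close (so a half turn about z gives the same grasp; the last joint's range is limited). The gripper opens to 91 mm and grips with 3 to 60 N. Pads are 32 mm wide; open, the fingers measure 118 mm over their backs; the gripper's body (76 mm by 178 mm) begins 60 mm behind the grasp point.
Start: joints at [66.119, 18.312, 89.639, -0, 72.044, -1.146], TCP at [222.223, 530.339, 224.976] pointing down, gripper open.
Joint ranges: [-177.97, 177.97], [-48.28, 115.42], [12.27, 149.76], [-77.06, 257.06], [2.81, 150.46], [-146.56, 146.56]. Speed limits (degrees/s): [147.25, 147.25, 180, 180, 180, 180].

## Interface

Orientations are given as [roll, pitch, yaw] about the fixed x, y, z axes, in that order (R = Rz(yaw) Ry(pitch) Rx(roll)).
In Python, from workcell import env, cams gives the robot as it stands.
- The arm moves only by the tool step_arm, never from a script. Its arguments are lists of equal length, an entry for each row: "linear": the shift along the tool's x, y, z in units of 30 cm (1.0 is 30 cm), a list of three; "turn": the turn about the tool's z in units of 360 degrees (1.0 is 360 degrees). In form: {"linear": [[tx, ty, tz], ...], "turn": [turn, ...]}. A call has 1 to 20 rows; each row is the pose to reach, as a shift and turn from the pose commanded when the call began, along the tool's axes at that moment, turning the shorter way round; what a row does not reach only later rows make up. A row lasts 1/8 s, in which the tool goes at most 62.5 mm and 10.7 degrees, less where a joint would pass 70% of its speed; a pose out of reach is approached as far as the arm can. A call with a number of a shift or a turn outside -1 to 1 is refused whole. A call with a gripper value outside its range is refused whole. "fingers" is the closure, from -1 (fully open) to 1 (shut), so that 0 is half open, set as the call begins (left out, the last holds). The fingers move at their own pace and stop on an object; "force" is the grip in N (left out, the last holds). Time passes only in rows, so rows that repeat a pose let the fingers close. It gives the time, the measured TCP pose, the force, the opening and the grip force at its end, in the units of the state.
- env.state(): the state, without advancing time (a new reading comes with each control period).
- cams.grab_frame(name): name is "scene" or "side" or "wrist"; returns a dict with "color" (420x560x3 uint8, blue, green, red), "fx", "fy", "cx", "cy" (pixels), "dist" ([k1, k2, p1, p2, k3] as OpenCV has them; the pictures are not rectified), "extrinsics" (4x4, takes a point from camera to world coordinates); the wrist camera has in their place "tool_from_camera" (4x4, takes a point from camera to tool coordinates, whose origin is the TCP and whose axes are the flange's). Camera axes: x right, y down, z forward; pixel columns grow to the right and rows downward; lengths in mm; the calibration is good to about 2 mm. A picture is of the moment at which its call begins: read the wrist's pose just before it. There is no depth.
- env.job_done(): hands the job in; it is judged then, once.
The state is a dict: "time_s": time; "qpos": joint angles; "qvel": joint speeds; "effort": joint torques, N m; "ee_pos": TCP position; "ee_rot": TCP orientation; "force": force on the tool from outside, world axes, zero at the start; "torque": the same for the moment, N m; "gripper_width": finger opening in mm; "gripper_force": force on a finger pad.
Only numpy, scipy, OpenCV 4.12 (cv2) and the standard library are available. Lean on these libraries where they do the work, as an engineer would, in place of code of your own. Each camera call takes 0.05 s, during which the arm holds its last target. There are 200 camera calls.

## Task

Change over the tuning jig: pull every collar up off its post and put it down on the desk, then lay the comb from the jig flat in the beech tray and lay the comb waiting on the wooden rest in its place, flat and centred between the posts. After that slide each collar back down a post of its own, any post, past the sprung balls until it clicks and sits fully home. Last, turn the pressure dial to the one-dot mark if the short comb is now on the jig, or to the two-dot mark if it is the long one, and leave the loupe, pitch pipe and scraper where they are.

Things in the scene. Friction and masses are not known exactly. Their poses are not given: they have to be found in the camera images.
- short_comb: short harmonica comb with brass reed plates on both faces, a flat bar 28 (its x) x 98 (its y, lengthwise) x 12 mm, about 90 g; origin at the centre of its underside, z up. At the start one comb lies on the jig's bed and the other waits on the rest, either way round
- long_comb: long harmonica comb, the same but 28 (x) x 132 (y) x 12 mm, about 120 g; origin at the centre of its underside
- bed (a point): centre of the bed on the aluminium tuning jig (base plate 110 x 150 x 12 mm, fixed), on the plate's upper face 12 mm above the desk. A comb lies here flat with its length along the bed's y, its middle at the line scribed across the plate, between four low lips (6 mm high, 32 mm apart in x, at y = -34 to -26 and 26 to 34 mm). The posts stand at x = +-27, y = +-48 mm
- tray: low open beech tray, 100 (x) x 170 (y) x 14 mm outside, walls and floor 5 mm thick, fixed; origin at the centre of its underside, a comb fits in lengthwise along y
- rest: narrow beech block 20 x 70 x 12 mm, fixed, on which the waiting comb lies across the top; origin at the centre of its underside
- dial_box: grey blower control box 90 x 90 x 35 mm, fixed, with the pressure dial upright in the middle of its top; origin at the centre of its underside. Dial: skirt 48 mm across, its top 42 mm above the desk, and on it a bar grip 44 mm long, 11 mm thick, from 42 to 68 mm above the desk, with a white pointer line on one end
- dial (a joint): angle of the pressure dial, rad, 0 to 3.4, growing clockwise seen from above; turns with light friction and stays. At 0 the bar lies along the box's x axis with the pointer towards its -x. Ticks at 0.2, 0.75, 1.3, 1.85, 2.4, 2.95 on the ivory scale; the tick at 1.3 has one dot beside it, the tick at 2.4 has two dots
- seat1 (a point): foot of jig post 1 (bed x -27, y -48 mm): centre of the shoulder, 25.5 mm above the desk, on which a collar rests when home; axes as the bed's. The shoulder is 22 mm across, the post 16 mm, 49 mm tall above this point, its top 8 mm tapered to 7 mm. Two sprung balls stand out 2.8 mm on its +-y sides, 34.5 mm above this point; it takes about 9 N to push or pull a collar over them (its weight does not do it), and they snap out above the collar when it is home
- seat2 (a point): foot of jig post 2 (bed x -27, y 48 mm): centre of the shoulder, 25.5 mm above the desk, on which a collar rests when home; axes as the bed's. The shoulder is 22 mm across, the post 16 mm, 49 mm tall above this point, its top 8 mm tapered to 7 mm. Two sprung balls stand out 2.8 mm on its +-y sides, 34.5 mm above this point; it takes about 9 N to push or pull a collar over them (its weight does not do it), and they snap out above the collar when it is home
- seat3 (a point): foot of jig post 3 (bed x 27, y -48 mm): centre of the shoulder, 25.5 mm above the desk, on which a collar rests when home; axes as the bed's. The shoulder is 22 mm across, the post 16 mm, 49 mm tall above this point, its top 8 mm tapered to 7 mm. Two sprung balls stand out 2.8 mm on its +-y sides, 34.5 mm above this point; it takes about 9 N to push or pull a collar over them (its weight does not do it), and they snap out above the collar when it is home
- seat4 (a point): foot of jig post 4 (bed x 27, y 48 mm): centre of the shoulder, 25.5 mm above the desk, on which a collar rests when home; axes as the bed's. The shoulder is 22 mm across, the post 16 mm, 49 mm tall above this point, its top 8 mm tapered to 7 mm. Two sprung balls stand out 2.8 mm on its +-y sides, 34.5 mm above this point; it takes about 9 N to push or pull a collar over them (its weight does not do it), and they snap out above the collar when it is home
- collar1_mid (a point): middle of collar 1, a plain steel sleeve 34 mm outside, 18 mm bore, 30 mm long, about 120 g (bore 1 mm clear of a post all round); z along its axis, either end may go down. May be absent: there are 2 to 4 collars, each home on a post at the start; its rim then reaches 4 mm over the edge of a comb on the bed. Standing on the desk its middle is 15 mm up
- collar2_mid (a point): middle of collar 2, a plain steel sleeve 34 mm outside, 18 mm bore, 30 mm long, about 120 g (bore 1 mm clear of a post all round); z along its axis, either end may go down. May be absent: there are 2 to 4 collars, each home on a post at the start; its rim then reaches 4 mm over the edge of a comb on the bed. Standing on the desk its middle is 15 mm up
- collar3_mid (a point): middle of collar 3, a plain steel sleeve 34 mm outside, 18 mm bore, 30 mm long, about 120 g (bore 1 mm clear of a post all round); z along its axis, either end may go down. May be absent: there are 2 to 4 collars, each home on a post at the start; its rim then reaches 4 mm over the edge of a comb on the bed. Standing on the desk its middle is 15 mm up
- collar4_mid (a point): middle of collar 4, a plain steel sleeve 34 mm outside, 18 mm bore, 30 mm long, about 120 g (bore 1 mm clear of a post all round); z along its axis, either end may go down. May be absent: there are 2 to 4 collars, each home on a post at the start; its rim then reaches 4 mm over the edge of a comb on the bed. Standing on the desk its middle is 15 mm up
- loupe: folding loupe in a brass frame, 36 x 42 x 12 mm, bystander; origin on its underside
- pitch_pipe: round dark brown bakelite pitch pipe, 60 mm across, 18 mm thick, bystander; origin on its underside
- scraper: reed scraper with ebony handle, about 150 mm long, lying on the desk, bystander; origin on its underside
- driver_stand: beech stand 50 x 120 x 30 mm, fixed, with three upright jeweller's screwdrivers up to 111 mm above the desk, bystander; origin at the centre of its underside
Not all that is in view belongs to the job. What is shaped like the short_comb but blue or green is not meant.

How it is judged (in metres and radians):
On the way, in this order (a step that is already met when the one before it is completed fails the run):
1. every collar is off the jig and on the desk (height (world z) of each of collar1_mid, collar2_mid, collar3_mid, collar4_mid below 0.0185 m), for 0.2 s.
2. the comb from the jig lies flat in the tray and the waiting comb lies flat and centred on the jig (((x of short_comb in the frame of bed between -0.0035 and 0.0035 m and y of short_comb in the frame of bed between -0.01 and 0.01 m and z of short_comb in the frame of bed between -0.003 and 0.003 m and angle between the x axis of short_comb and the x axis of bed, either way round below 0.1 rad and angle between each of short_comb, long_comb's own z axis and vertical below 0.1 rad and distance of each of short_comb, long_comb from where it was at the start of the episode above 0.05 m and x of long_comb in the frame of tray between -0.034 and 0.034 m and y of long_comb in the frame of tray between -0.035 and 0.035 m and z of long_comb in the frame of tray between 0 and 0.009 m) or (x of long_comb in the frame of bed between -0.0035 and 0.0035 m and y of long_comb in the frame of bed between -0.01 and 0.01 m and z of long_comb in the frame of bed between -0.003 and 0.003 m and angle between the x axis of long_comb and the x axis of bed, either way round below 0.1 rad and angle between each of long_comb, short_comb's own z axis and vertical below 0.1 rad and distance of each of long_comb, short_comb from where it was at the start of the episode above 0.05 m and x of short_comb in the frame of tray between -0.034 and 0.034 m and y of short_comb in the frame of tray between -0.035 and 0.035 m and z of short_comb in the frame of tray between 0 and 0.009 m))), for 0.2 s.
3. every collar is home on a post, below the sprung balls (((horizontal distance between collar1_mid and seat1 below 0.004 m and z of collar1_mid in the frame of seat1 between 0.012 and 0.0175 m) or (horizontal distance between collar1_mid and seat2 below 0.004 m and z of collar1_mid in the frame of seat2 between 0.012 and 0.0175 m) or (horizontal distance between collar1_mid and seat3 below 0.004 m and z of collar1_mid in the frame of seat3 between 0.012 and 0.0175 m) or (horizontal distance between collar1_mid and seat4 below 0.004 m and z of collar1_mid in the frame of seat4 between 0.012 and 0.0175 m)) and ((horizontal distance between collar2_mid and seat1 below 0.004 m and z of collar2_mid in the frame of seat1 between 0.012 and 0.0175 m) or (horizontal distance between collar2_mid and seat2 below 0.004 m and z of collar2_mid in the frame of seat2 between 0.012 and 0.0175 m) or (horizontal distance between collar2_mid and seat3 below 0.004 m and z of collar2_mid in the frame of seat3 between 0.012 and 0.0175 m) or (horizontal distance between collar2_mid and seat4 below 0.004 m and z of collar2_mid in the frame of seat4 between 0.012 and 0.0175 m)) and ((horizontal distance between collar3_mid and seat1 below 0.004 m and z of collar3_mid in the frame of seat1 between 0.012 and 0.0175 m) or (horizontal distance between collar3_mid and seat2 below 0.004 m and z of collar3_mid in the frame of seat2 between 0.012 and 0.0175 m) or (horizontal distance between collar3_mid and seat3 below 0.004 m and z of collar3_mid in the frame of seat3 between 0.012 and 0.0175 m) or (horizontal distance between collar3_mid and seat4 below 0.004 m and z of collar3_mid in the frame of seat4 between 0.012 and 0.0175 m)) and ((horizontal distance between collar4_mid and seat1 below 0.004 m and z of collar4_mid in the frame of seat1 between 0.012 and 0.0175 m) or (horizontal distance between collar4_mid and seat2 below 0.004 m and z of collar4_mid in the frame of seat2 between 0.012 and 0.0175 m) or (horizontal distance between collar4_mid and seat3 below 0.004 m and z of collar4_mid in the frame of seat3 between 0.012 and 0.0175 m) or (horizontal distance between collar4_mid and seat4 below 0.004 m and z of collar4_mid in the frame of seat4 between 0.012 and 0.0175 m))), for 0.2 s.
4. the dial points to the mark that belongs to the comb on the jig (((x of short_comb in the frame of bed between -0.0035 and 0.0035 m and y of short_comb in the frame of bed between -0.01 and 0.01 m and z of short_comb in the frame of bed between -0.003 and 0.003 m and angle between the x axis of short_comb and the x axis of bed, either way round below 0.1 rad and angle between short_comb's own z axis and vertical below 0.1 rad and distance of short_comb from where it was at the start of the episode above 0.05 m and value of joint dial between 1.2 and 1.4 rad) or (x of long_comb in the frame of bed between -0.0035 and 0.0035 m and y of long_comb in the frame of bed between -0.01 and 0.01 m and z of long_comb in the frame of bed between -0.003 and 0.003 m and angle between the x axis of long_comb and the x axis of bed, either way round below 0.1 rad and angle between long_comb's own z axis and vertical below 0.1 rad and distance of long_comb from where it was at the start of the episode above 0.05 m and value of joint dial between 2.3 and 2.5 rad))), for 0.2 s.
At the end, for the whole second after the job is handed in: Waiting comb flat on the bed (3.5 mm across, 10 mm lengthwise, 0.1 rad), the other flat on the tray floor, every collar present seated below the balls (2.5 mm in height, 4 mm off axis), dial within 0.1 rad of 1.3 (short comb on jig) or 2.4 (long comb on jig), combs at rest (all of step 3 and ((x of short_comb in the frame of bed between -0.0035 and 0.0035 m and y of short_comb in the frame of bed between -0.01 and 0.01 m and z of short_comb in the frame of bed between -0.003 and 0.003 m and angle between the x axis of short_comb and the x axis of bed, either way round below 0.1 rad and angle between each of short_comb, long_comb's own z axis and vertical below 0.1 rad and distance of each of short_comb, long_comb from where it was at the start of the episode above 0.05 m and x of long_comb in the frame of tray between -0.034 and 0.034 m and y of long_comb in the frame of tray between -0.035 and 0.035 m and z of long_comb in the frame of tray between 0 and 0.009 m and value of joint dial between 1.2 and 1.4 rad) or (x of long_comb in the frame of bed between -0.0035 and 0.0035 m and y of long_comb in the frame of bed between -0.01 and 0.01 m and z of long_comb in the frame of bed between -0.003 and 0.003 m and angle between the x axis of long_comb and the x axis of bed, either way round below 0.1 rad and angle between each of long_comb, short_comb's own z axis and vertical below 0.1 rad and distance of each of long_comb, short_comb from where it was at the start of the episode above 0.05 m and x of short_comb in the frame of tray between -0.034 and 0.034 m and y of short_comb in the frame of tray between -0.035 and 0.035 m and z of short_comb in the frame of tray between 0 and 0.009 m and value of joint dial between 2.3 and 2.5 rad)) and linear speed of each of short_comb, long_comb below 0.02 m/s); the robot touches nothing.
It fails at once if the loupe, pitch pipe or scraper is moved more than 25 mm (distance of any of loupe, pitch_pipe, scraper from where it was at the start of the episode above 0.025 m).
Of collar1, collar2, collar3, collar4 only 2 to 4 are there at a start; the rules pass over those that are not, and their reading is None.
At some moment in a run one of collar1, collar2, collar3, collar4 may be knocked a few centimetres aside while the robot is not near it.
Once in a run the grip may slacken for a moment while it holds something.
It also fails if it takes over 210 s, if anything falls off the work surface, if the arm or the gripper's body presses on something with over 40 N, if the wrist force passes 120 N, or if a joint passes its speed limit or range.

## Working session

There is one attempt and no reset: what is moved stays moved. The work goes in short steps, Python scripts to look and compute and a tool call to move; the robot and the scene stay as the last step left them, time stands still between calls to the robot, and variables do not carry over. Pictures are saved under pics/ and viewed, at most 14 in all, crops included, and the job is handed in when it is done.

Besides the shell and the picture viewer there is one more tool, called after "Call:" as name(argument=value, ...), one argument or row to a line, values as JSON. step_arm: Moves the arm, as the interface text tells. Its arguments: {"type":"object","properties":{"linear":{"type":"array"},"turn":{"type":"array"},"fingers":{"type":"number"},"force":{"type":"number"}},"required":["linear","turn"]}

```bash
ls; mkdir -p pics
python3 - <<'E'
from workcell import env, cams
import cv2,numpy as np,pickle
s=env.state();print({k:np.round(v,2).tolist() if not isinstance(v,float) else v for k,v in s.items()})
for n in ['scene','side','wrist']:
    f=cams.grab_frame(n);pickle.dump((s,f),open(f'pics/{n}0.pkl','wb'));cv2.imwrite(f'pics/{n}0.png',f['color'])
    print(n,{k:np.round(v,3).tolist() for k,v in f.items() if k!='color'})
E
```

```text
pics
{'time_s': 0.0, 'qpos': [66.12, 18.35, 89.71, -0.0, 72.04, -1.14], 'qvel': [-0.13, -0.06, 0.07, 0.12, 0.11, -0.01], 'effort': [-0.0, -41.25, -23.2, 0.07, 0.05, -0.0], 'ee_pos': [222.04, 529.88, 224.12], 'ee_rot': [-179.9, -0.0, 157.26], 'force': [-0.12, 0.77, -0.72], 'torque': [0.02, -0.0, -0.01], 'gripper_force': 0.0, 'gripper_width': 91.50095865618331}
scene {'fx': 380.207, 'fy': 380.207, 'cx': 276.691, 'cy': 212.298, 'dist': [-0.008, 0.0, 0.0, 0.0, 0.0], 'extrinsics': [[-0.144, 0.599, -0.788, 1248.895], [0.99, 0.091, -0.111, 24.515], [0.005, -0.796, -0.606, 597.011], [0.0, 0.0, 0.0, 1.0]]}
side {'fx': 417.479, 'fy': 417.479, 'cx': 279.06, 'cy': 215.976, 'dist': [0.003, 0.0, 0.0, 0.0, 0.0], 'extrinsics': [[0.897, -0.236, 0.375, 195.953], [-0.443, -0.475, 0.76, -802.365], [-0.001, -0.848, -0.531, 579.067], [0.0, 0.0, 0.0, 1.0]]}
wrist {'fx': 305.182, 'fy': 305.182, 'cx': 277.157, 'cy': 208.623, 'dist': [-0.054, 0.0, 0.0, 0.0, 0.0], 'tool_from_camera': [[0.001, -0.961, -0.278, 79.6], [1.0, 0.001, -0.0, 0.303], [0.001, -0.278, 0.961, -160.927], [0.0, 0.0, 0.0, 1.0]]}
```

View pics/scene0.png

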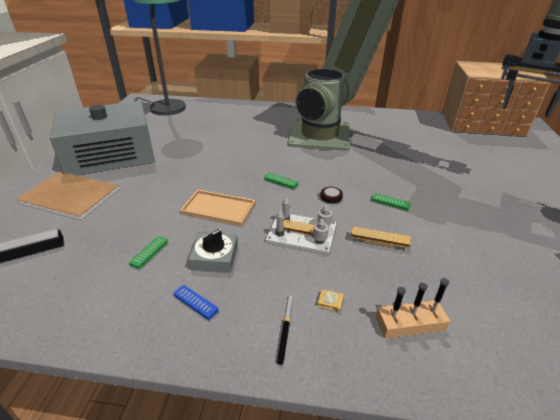

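View pics/side0.png

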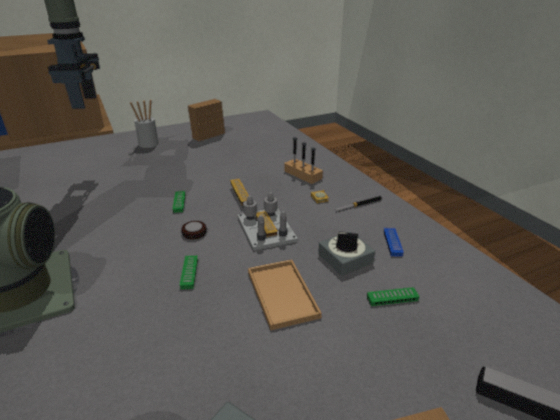

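The scene view shows the jig at (302,232) with collars on the posts at (325,215) and (320,232). The waiting comb is at (380,238), the tray at (218,207) and the dial at (213,245). The blue and green bars are decoys. Next I'll turn these pixels into positions.

```bash
cat > h.py <<'E'
import cv2,numpy as np,pickle
from scipy.spatial.transform import Rotation as R
def T(s):
    M=np.eye(4);M[:3,:3]=R.from_euler('xyz',s['ee_rot'],degrees=True).as_matrix();M[:3,3]=s['ee_pos'];return M
def cam(s,f):
    E=np.array(f['extrinsics']) if 'extrinsics' in f else T(s)@np.array(f['tool_from_camera'])
    K=np.array([[f['fx'],0,f['cx']],[0,f['fy'],f['cy']],[0,0,1]]);return E,K,np.array(f['dist'],float)
def px2w(s,f,uv,z):
    E,K,d=cam(s,f);p=cv2.undistortPoints(np.array(uv,float).reshape(-1,1,2),K,d).reshape(-1,2)
    r=np.c_[p,np.ones(len(p))]@E[:3,:3].T;o=E[:3,3];t=(np.broadcast_to(z,len(p))-o[2])/r[:,2];return o+r*t[:,None]
def w2px(s,f,P):
    E,K,d=cam(s,f);I=np.linalg.inv(E);return cv2.projectPoints(np.array(P,float).reshape(-1,1,3),cv2.Rodrigues(I[:3,:3])[0],I[:3,3],K,d)[0].reshape(-1,2)
def load(n): return pickle.load(open(f'pics/{n}.pkl','rb'))
def grab(n,cn='wrist'):
    from workcell import env,cams
    s=env.state();f=cams.grab_frame(cn);pickle.dump((s,f),open(f'pics/{n}.pkl','wb'));cv2.imwrite(f'pics/{n}.png',f['color']);return s,f
def go(s,p,yaw):
    """move call numbers for tool at xyz p, yaw deg, tool down"""
    M=T(s);d=M[:3,:3].T@(np.array(p)-M[:3,3])/300
    dy=-(yaw-s['ee_rot'][2]);dy=(dy+90)%180-90
    print('lin',np.round(d,4).tolist(),'turn',round(dy/360,4))
def crop(n,x0,y0,x1,y1,k,o):
    c=cv2.imread(f'pics/{n}.png')[y0:y1,x0:x1];cv2.imwrite(f'pics/{o}.png',cv2.resize(c,None,fx=k,fy=k,interpolation=cv2.INTER_CUBIC))
E
python3 - <<'E'
from h import *
s,f=load('scene0')
for n,uv,z in [('jig',(302,233),12),('comb',(380,238),24),('tray',(218,207),5),('dial',(213,240),42),('stand',(412,318),15),('loupe',(331,300),6),('pipe',(332,194),9),('green1',(281,181),6),('green2',(391,201),6),('scr',(286,330),5)]:
    print(n,px2w(s,f,[uv],z).round(0))
s,f=load('side0')
for n,uv,z in [('jig',(267,228),12),('comb',(240,190),24),('tray',(283,293),5),('dial',(347,243),42)]:
    print(n,px2w(s,f,[uv],z).round(0))
s,_=load('wrist0');
E
```

```text
jig [[559. -12.  12.]]
comb [[564. 167.  24.]]
tray [[ 479. -240.    5.]]
dial [[ 647. -202.   42.]]
stand [[775. 213.  15.]]
loupe [[747.  63.   6.]]
pipe [[380.  54.   9.]]
green1 [[331. -93.   6.]]
green2 [[385. 211.   6.]]
scr [[828. -17.   5.]]
jig [[546. -26.  12.]]
comb [[551. 163.  24.]]
tray [[ 480. -244.    5.]]
dial [[ 659. -200.   42.]]
```

Run:
```python
from h import *
s,_=load('wrist0');go(s,[600,20,270],180)
```

```text
lin [-1.8189, -1.0808, -0.151] turn -0.0632
```

Call:
step_arm(
  linear=[
    [-0.9, -0.54, -0.08],
    [-0.9, -0.54, -0.08],
    [-0.9, -0.54, -0.08],
    [-0.9, -0.54, -0.08],
    [-0.9, -0.54, -0.08],
    [-0.9, -0.54, -0.08],
  ],
  turn=[0, 0, 0, 0, 0, 0],
)

```text
time_s: 0.9
ee_pos: [410.5, 273.6, 249.2]
ee_rot: [-180.0, 0.1, 156.9]
force: [-0.7, 0.4, -0.8]
gripper_width: 91.2
gripper_force: 0.0
```

Call:
step_arm(
  linear=[
    [-0.92, -0.54, -0.07],
    [-0.92, -0.54, -0.07],
    [-0.92, -0.54, -0.07],
    [-0.92, -0.54, -0.07],
    [-0.92, -0.54, -0.07],
    [-0.92, -0.54, -0.07],
    [-0.92, -0.54, -0.07],
  ],
  turn=[-0.063, -0.063, -0.063, -0.063, -0.063, -0.063, -0.063],
)

```text
time_s: 1.78
ee_pos: [600.7, 20.7, 269.2]
ee_rot: [179.9, -0.1, 179.9]
force: [-0.8, 1.1, 0.9]
gripper_width: 90.9
gripper_force: 0.0
```

Run:
```python
from h import *
s,f=grab('w1');print(s['time_s'],s['ee_pos'],s['ee_rot'])
c=cv2.resize(f['color'],(784,588));cv2.imwrite('pics/w1b.png',c)
```

```text
1.775 [600.72989133  20.74395279 269.16942733] [ 1.79946492e+02 -8.61049047e-02  1.79883983e+02]
```

View pics/w1b.png

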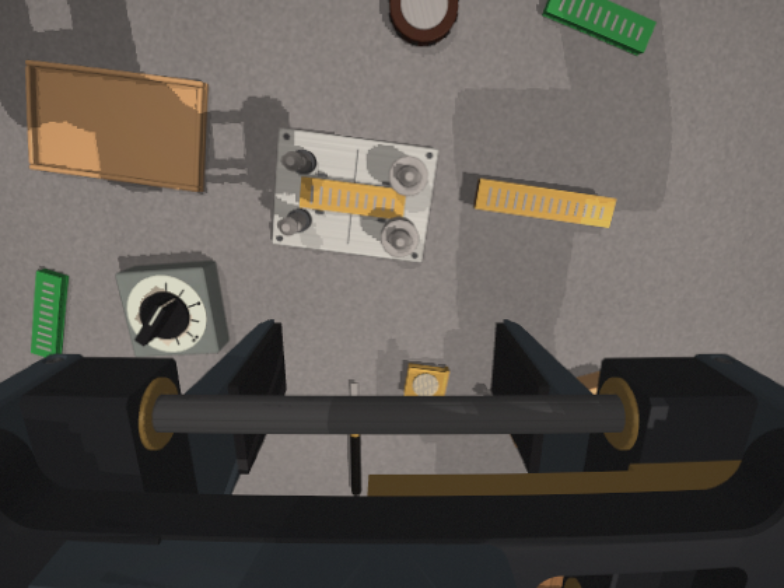

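The view shows two collars, on the +y posts at (408,173) and (401,238). The short comb is on the bed at (352,197) and the long one on the rest at (545,203). The tray is at (115,127). The dial is at (164,315) with its pointer end near (143,340) or (170,300). I'll enlarge the jig and comb.

Run:
```python
from h import *
a=cv2.imread('pics/w1.png')
c=cv2.resize(a[84:200,184:450],None,fx=3,fy=3,interpolation=cv2.INTER_CUBIC)
d=cv2.resize(a[175:260,76:170],None,fx=2.5,fy=2.5,interpolation=cv2.INTER_CUBIC)
o=np.zeros((600,800,3),np.uint8);o[:348,:798]=c;o[360:360+d.shape[0],:d.shape[1]]=d
cv2.imwrite('pics/w1c.png',o)
```

```text
(no output)
```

View pics/w1c.png

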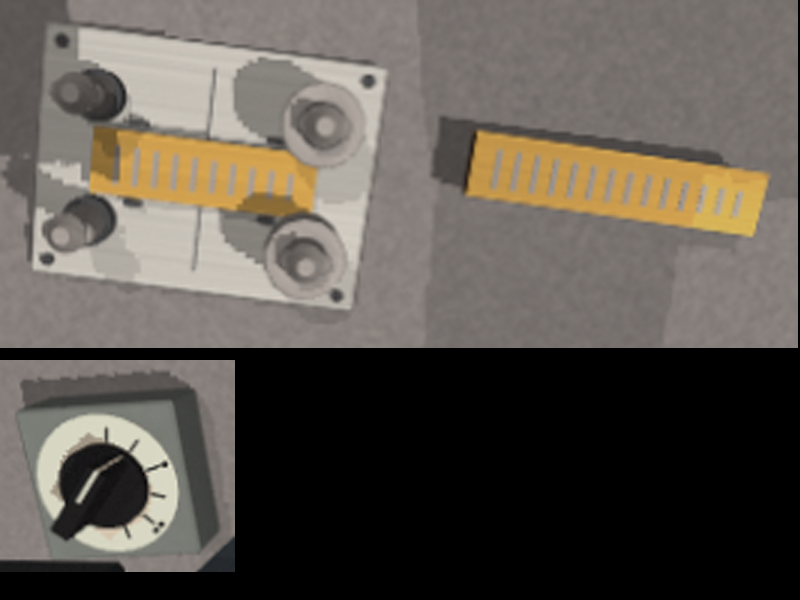

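```bash
cat >> h.py <<'E'
from scipy.optimize import least_squares
def fit(s,f,P,uv,x0):
    """fit pose (x,y,yaw deg) of rigid points P (mm, local xy, world z) to pixels"""
    P=np.array(P,float);uv=np.array(uv,float)
    def W(q):
        a=np.radians(q[2]);c,n=np.cos(a),np.sin(a)
        return np.c_[q[0]+c*P[:,0]-n*P[:,1],q[1]+n*P[:,0]+c*P[:,1],P[:,2]]
    r=least_squares(lambda q:(w2px(s,f,W(q))-uv).ravel(),x0)
    print('pose',r.x.round(2),'res px',np.abs(r.fun).max().round(2),r.fun.round(1).tolist());return r.x
E
python3 - <<'E'
from h import *
s,f=load('w1')
C=lambda l:[(184+x/3-.33,84+y/3-.33) for x,y in l]
fit(s,f,[(-55,-75,12),(-55,75,12),(55,75,12),(55,-75,12)],C([(48,23),(387,68),(352,308),(33,268)]),[550,-20,0])
fit(s,f,[(-27,-48,74.5),(-27,48,74.5),(27,48,74.5),(27,-48,74.5)],C([(69,92),(327,126),(307,266),(62,236)]),[550,-20,0])
print('long');fit(s,f,[(-14,-66,24),(-14,66,24),(14,66,24),(14,-66,24)],C([(477,130),(768,174),(757,236),(467,193)]),[550,160,0])
print('short L end',px2w(s,f,C([(95,127),(90,193)]),24).round(1), px2w(s,f,C([(317,152),(300,216)]),24).round(1))
print('collars',px2w(s,f,C([(324,124),(306,257)]),55.5).round(1))
B=lambda l:[(x/1.4,y/1.4) for x,y in l]
print('tray');fit(s,f,[(-50,-85,14),(-50,85,14),(50,85,14),(50,-85,14)],B([(27,62),(206,81),(201,191),(29,169)]),[480,-240,0])
D=lambda l:[(76+x/2.5,175+(y-360)/2.5) for x,y in l]
q=fit(s,f,[(-45,-45,35),(-45,45,35),(45,45,35),(45,-45,35)],D([(19,411),(175,402),(201,552),(52,556)]),[650,-200,0])
p=px2w(s,f,D([(83,500),(121,457)]),68);print('pointer',p.round(1),'end',px2w(s,f,D([(60,525)]),68).round(1))
E
```

```text
pose [546.65 -12.24  -7.38] res px 0.9 [-0.5, -0.7, 0.9, -0.7, 0.2, 0.9, -0.6, 0.9]
pose [546.83 -12.55  -7.3 ] res px 0.73 [0.7, 0.2, -0.5, -0.3, -0.2, 0.1, -0.1, -0.1]
long
pose [551.1  170.59  -7.63] res px 1.14 [0.6, -0.2, 0.6, -0.3, -1.1, -0.1, -0.0, 0.5]
short L end [[527.2 -58.3  24. ]
 [555.3 -62.   24. ]] [[538.1  37.4  24. ]
 [565.7  30.1  24. ]]
collars [[526.   38.8  55.5]
 [579.   32.   55.5]]
tray
pose [ 479.15 -235.81   -8.29] res px 1.67 [-0.2, -1.3, -0.9, -0.0, -0.4, 0.7, 1.7, 0.6]
pose [ 657.31 -196.14    2.58] res px 1.55 [-1.0, -1.3, 0.7, -0.9, 0.7, 1.0, -0.4, 1.5]
pointer [[ 655.3 -194.3   68. ]
 [ 632.3 -170.8   68. ]] end [[ 669.2 -208.9   68. ]]
```

Run:
```python
from h import *
s,_=load('w1');go(s,[579.6,31.75,100],172.65)
```

```text
lin [0.0697, 0.036, 0.564] turn 0.0201
```

Call:
step_arm(
  linear=[
    [0.07, 0.036, 0.2],
    [0.07, 0.036, 0.4],
    [0.07, 0.036, 0.564],
    [0.07, 0.036, 0.564],
    [0.07, 0.036, 0.564],
  ],
  turn=[0.02, 0.02, 0.02, 0.02, 0.02],
  fingers=-0.3,
  force=15,
)

```text
time_s: 2.45
ee_pos: [580.6, 32.6, 102.9]
ee_rot: [180.0, 0.2, 172.8]
force: [-0.2, 0.2, 0.1]
gripper_width: 59.4
gripper_force: 0.0
```

Run:
```python
from h import *
s,f=grab('w2');print(s['time_s'],s['ee_pos'],s['ee_rot'],s['force'])
```

```text
2.45 [580.58348158  32.56316046 102.87269111] [179.95010755   0.18149562 172.82558038] [-0.2446099   0.18337123  0.07224806]
```

View pics/w2.png

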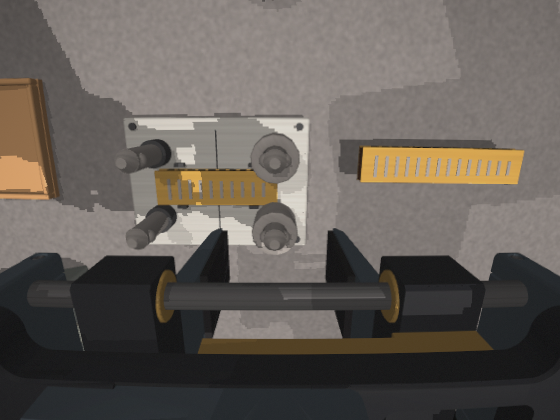

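The near collar sits at (276,232), centred between the fingers (228 to 330). The long comb is at (440,165).

Run:
```python
from h import *
s,f=load('w2')
fit(s,f,[(-27,-48,74.5),(-27,48,74.5),(27,48,74.5),(27,-48,74.5)],[(123,162),(276,162),(278,237),(134,240)],[550,-20,-7])
fit(s,f,[(-55,-75,12),(-55,75,12),(55,-75,12)],[(124,118),(310,118),(134,246)],[550,-20,-7])
print('long');fit(s,f,[(-14,-66,24),(-14,66,24),(14,66,24),(14,-66,24)],[(360,147),(520,150),(523,185),(362,182)],[550,160,-7])
go(s,[579.6,31.75,41],172.65)
```

```text
pose [545.71 -11.31  -6.64] res px 3.4 [-0.0, -1.0, 0.2, -3.1, -1.0, 3.4, 0.8, 1.2]
pose [548.19 -13.74  -8.16] res px 2.78 [-1.7, -0.6, -0.8, 1.7, 2.8, -1.6]
long
pose [552.16 170.46  -7.08] res px 5.87 [3.0, 0.6, 4.0, -0.5, -5.9, -1.4, -1.5, 1.0]
lin [0.0036, -0.0033, 0.2062] turn 0.0005
```

Call:
step_arm(
  linear=[
    [0.002, -0.003, 0.1],
    [0.002, -0.003, 0.2],
    [0.002, -0.003, 0.2],
    [0.002, -0.003, 0.2],
  ],
  turn=[0, 0, 0, 0],
)

```text
time_s: 3.0
ee_pos: [580.6, 30.7, 43.0]
ee_rot: [180.0, 0.2, 172.7]
force: [-0.0, 0.8, 0.7]
gripper_width: 59.0
gripper_force: 0.0
```

Call:
step_arm(
  linear=[
    [0, 0, 0],
    [0, 0, 0],
    [0, 0, 0],
    [0, 0, 0],
  ],
  turn=[0, 0, 0, 0],
  fingers=1,
  force=15,
)

```text
time_s: 3.5
ee_pos: [579.3, 30.6, 41.3]
ee_rot: [180.0, 0.1, 172.7]
force: [-0.9, 0.2, 4.3]
gripper_width: 33.6
gripper_force: 15.0
```

Call:
step_arm(
  linear=[
    [0, 0, 0],
    [0, 0, -0.02],
    [0, 0, -0.05],
    [0, 0, -0.1],
    [0, 0, -0.15],
    [0, 0, -0.22],
    [0, 0, -0.22],
  ],
  turn=[0, 0, 0, 0, 0, 0, 0],
  fingers=1,
  force=50,
)

```text
time_s: 4.38
ee_pos: [580.2, 30.5, 109.6]
ee_rot: [180.0, 0.3, 172.7]
force: [-0.1, -0.4, -2.4]
gripper_width: 33.6
gripper_force: 50.0
```

Call:
step_arm(
  linear=[
    [-0.14, 0.042, 0],
    [-0.277, 0.084, 0],
    [-0.277, 0.084, 0.12],
    [-0.277, 0.084, 0.22],
    [-0.277, 0.084, 0.27],
    [-0.277, 0.084, 0.3],
    [-0.277, 0.084, 0.3],
    [-0.277, 0.084, 0.3],
    [-0.277, 0.084, 0.3],
  ],
  turn=[0, 0, 0, 0, 0, 0, 0, 0, 0],
)

```text
time_s: 5.5
ee_pos: [664.9, 45.1, 17.5]
ee_rot: [180.0, 0.1, 172.7]
force: [-1.2, 0.3, -2.0]
gripper_width: 33.4
gripper_force: 50.0
```

Call:
step_arm(
  linear=[
    [0, 0, 0.005],
    [0, 0, 0.005],
    [0, 0, 0.005],
  ],
  turn=[0, 0, 0],
)

```text
time_s: 5.88
ee_pos: [664.9, 45.1, 16.0]
ee_rot: [180.0, 0.1, 172.7]
force: [-1.5, -0.1, 5.3]
gripper_width: 33.2
gripper_force: 50.0
```

Call:
step_arm(
  linear=[
    [0, 0, 0],
    [0, 0, 0],
    [0, 0, -0.1],
    [0, 0, -0.25],
    [0.1, -0.02, -0.345],
    [0.3, -0.06, -0.345],
    [0.456, -0.083, -0.345],
    [0.456, -0.083, -0.345],
    [0.456, -0.083, -0.345],
    [0.456, -0.083, -0.2],
    [0.456, -0.083, -0.12],
    [0.456, -0.083, -0.083],
    [0.456, -0.083, -0.083],
    [0.456, -0.083, -0.083],
  ],
  turn=[0, 0, 0, 0, 0, 0, 0, 0, 0, 0, 0, 0, 0, 0],
  fingers=-0.3,
  force=15,
)

```text
time_s: 7.62
ee_pos: [526.9, 37.7, 41.0]
ee_rot: [180.0, 0.1, 172.7]
force: [-0.5, -0.5, 0.1]
gripper_width: 59.5
gripper_force: 0.0
```

Call:
step_arm(
  linear=[
    [0, 0, 0],
    [0, 0, 0],
    [0, 0, 0],
    [0, 0, 0],
  ],
  turn=[0, 0, 0, 0],
  fingers=1,
  force=15,
)

```text
time_s: 8.12
ee_pos: [525.9, 37.7, 40.6]
ee_rot: [180.0, 0.0, 172.7]
force: [-0.3, 0.2, 3.7]
gripper_width: 34.0
gripper_force: 15.0
```

Call:
step_arm(
  linear=[
    [0, 0, 0],
    [0, 0, -0.02],
    [0, 0, -0.05],
    [0, 0, -0.1],
    [0, 0, -0.15],
    [0, 0, -0.22],
    [0, 0, -0.22],
  ],
  turn=[0, 0, 0, 0, 0, 0, 0],
  force=50,
)

```text
time_s: 9.0
ee_pos: [527.1, 37.5, 108.8]
ee_rot: [180.0, 0.3, 172.8]
force: [0.0, 0.4, -1.2]
gripper_width: 33.1
gripper_force: 50.0
```

Call:
step_arm(
  linear=[
    [-0.16, -0.07, 0],
    [-0.32, -0.14, 0],
    [-0.492, -0.214, 0],
    [-0.492, -0.214, 0],
    [-0.492, -0.214, 0.12],
    [-0.492, -0.214, 0.22],
    [-0.492, -0.214, 0.27],
    [-0.492, -0.214, 0.3],
    [-0.492, -0.214, 0.303],
    [-0.492, -0.214, 0.303],
    [-0.492, -0.214, 0.303],
    [-0.492, -0.214, 0.303],
  ],
  turn=[0, 0, 0, 0, 0, 0, 0, 0, 0, 0, 0, 0],
)

```text
time_s: 10.5
ee_pos: [664.2, -44.7, 15.7]
ee_rot: [180.0, 0.0, 172.7]
force: [-0.0, 0.1, -2.1]
gripper_width: 33.2
gripper_force: 50.0
```

Call:
step_arm(
  linear=[
    [0, 0, 0],
    [0, 0, 0],
    [0, 0, -0.15],
    [0.1, 0.013, -0.3],
    [0.25, 0.034, -0.38],
    [0.402, 0.052, -0.38],
    [0.402, 0.052, -0.38],
    [0.402, 0.052, -0.38],
    [0.402, 0.052, -0.38],
    [0.402, 0.052, -0.38],
    [0.402, 0.052, -0.38],
    [0.402, 0.052, -0.38],
    [0.402, 0.052, -0.38],
    [0.402, 0.052, -0.38],
  ],
  turn=[0, 0, 0, 0.03, 0.06, 0.09, 0.12, 0.15, 0.18, 0.21, 0.25, 0.25, 0.25, 0.25],
  fingers=-0.3,
  force=15,
)

```text
time_s: 12.25
ee_pos: [546.3, -14.0, 129.4]
ee_rot: [180.0, -0.0, 82.8]
force: [-0.3, 0.1, -0.5]
gripper_width: 59.1
gripper_force: 0.0
```

Run:
```python
from h import *
s,f=grab('w3');print(s['time_s'],s['ee_pos'],s['ee_rot'],s['force'])
cv2.imwrite('pics/w3b.png',cv2.resize(f['color'],(784,588),interpolation=cv2.INTER_CUBIC))
go(s,[546.6,-13.2,25],82.65)
```

```text
12.25 [546.34248457 -14.03435673 129.37471303] [ 1.79983372e+02 -6.86314163e-03  8.28046038e+01] [-0.3153998   0.10907949 -0.52446482]
lin [0.0028, 0.0004, 0.3479] turn 0.0004
```

View pics/w3b.png

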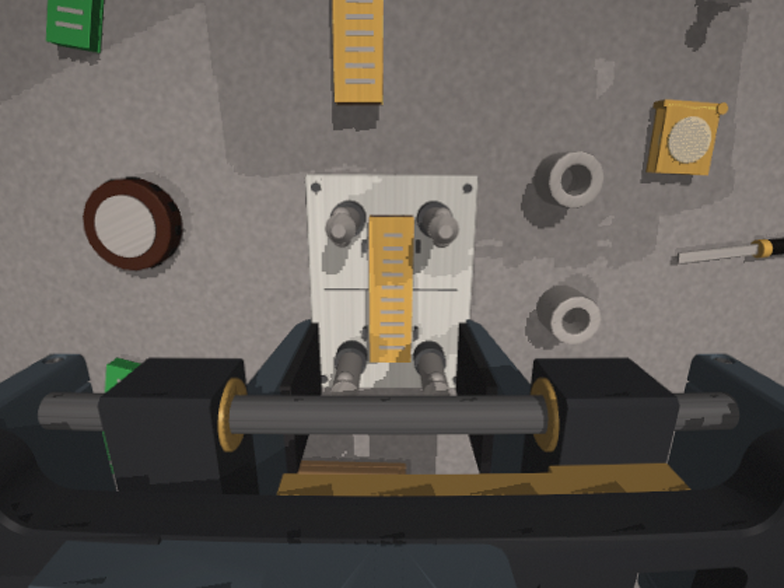

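Both collars stand on the desk, at (571,180) and (569,320). The short comb spans rows 215 to 362, and its middle lies on the scribe line at row 289. I'll grasp it there.

Call:
step_arm(
  linear=[
    [0.002, 0, 0.15],
    [0.002, 0, 0.27],
    [0.002, 0, 0.32],
    [0.002, 0, 0.348],
    [0.002, 0, 0.348],
    [0.002, 0, 0.348],
  ],
  turn=[0, 0, 0, 0, 0, 0],
)

```text
time_s: 13.05
ee_pos: [547.3, -13.5, 25.9]
ee_rot: [179.9, -0.0, 82.7]
force: [0.9, 0.4, 0.7]
gripper_width: 59.3
gripper_force: 0.0
```

Call:
step_arm(
  linear=[
    [0, 0, 0],
    [0, 0, 0],
    [0, 0, 0],
    [0, 0, 0],
    [0, 0, 0],
  ],
  turn=[0, 0, 0, 0, 0],
  fingers=1,
  force=25,
)

```text
time_s: 13.68
ee_pos: [546.6, -13.4, 25.0]
ee_rot: [180.0, -0.0, 82.7]
force: [0.1, -0.2, 1.1]
gripper_width: 28.0
gripper_force: 25.0
```

Call:
step_arm(
  linear=[
    [0, 0, -0.03],
    [0, 0, -0.15],
    [0, 0, -0.283],
    [0, 0, -0.3],
    [-0.2, -0.034, -0.3],
    [-0.4, -0.068, -0.3],
    [-0.6, -0.1, -0.3],
    [-0.764, -0.129, -0.3],
    [-0.764, -0.129, -0.3],
    [-0.764, -0.129, -0.3],
    [-0.764, -0.129, -0.3],
  ],
  turn=[0, 0, 0, 0, 0, 0, 0, 0.002, 0.002, 0.002, 0.002],
  force=35,
)

```text
time_s: 15.05
ee_pos: [479.1, -234.6, 114.4]
ee_rot: [-179.9, -0.0, 82.1]
force: [0.4, -0.7, 0.1]
gripper_width: 27.5
gripper_force: 35.0
```

Run:
```python
from h import *
s,f=grab('w4');print(s['time_s'],s['ee_pos'],s['ee_rot'],s['force'])
cv2.imwrite('pics/w4b.png',cv2.resize(f['color'],(784,588),interpolation=cv2.INTER_CUBIC))
```

```text
15.05 [ 479.12021497 -234.57419299  114.44660721] [-1.79947021e+02 -4.16266461e-02  8.21198266e+01] [ 0.3768578  -0.70178028  0.11168245]
```

View pics/w4b.png

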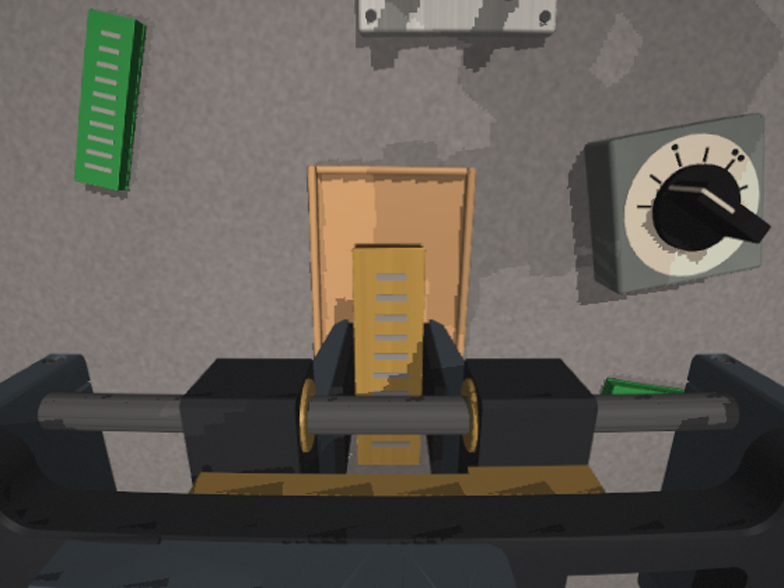

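The comb is held square over the tray, whose far corners are (308,167) and (475,168). The dial is at (697,205) with its pointer line near (670,188).

Run:
```python
from h import *
s,f=load('w4');B=lambda l:[(x/1.4,y/1.4) for x,y in l]
print(px2w(s,f,B([(308,167),(475,168)]),14).round(1))
q=fit(s,f,[(-45,-45,35),(-45,45,35),(45,45,35),(45,-45,35)],B([(587,142),(763,113),(765,262),(624,293)]),[650,-200,0])
print('skirt c',px2w(s,f,B([(697,207)]),42).round(1),px2w(s,f,B([(692,203)]),35).round(1),'line68',px2w(s,f,B([(734,212),(705,191),(752,237),(770,225)]),68).round(1))
# ticks at z35: dotted
print('ticks',px2w(s,f,B([(650,207),(653,168),(678,158),(706,155),(731,165),(742,188)]),35).round(1))
go(s,[479,-235.8,18.5],81.7)
```

```text
[[ 442.5 -148.3   14. ]
 [ 540.2 -162.3   14. ]]
pose [ 654.87 -197.36  -83.15] res px 9.14 [9.1, 1.8, -4.2, -5.2, -1.8, -0.3, -4.0, 3.7]
skirt c [[ 656.3 -197.6   42. ]] [[ 658.2 -196.2   35. ]] line68 [[ 657.4 -197.8   68. ]
 [ 641.5 -185.6   68. ]
 [ 668.2 -211.8   68. ]
 [ 677.5 -206.8   68. ]]
ticks [[ 633.4 -195.5   35. ]
 [ 634.7 -174.1   35. ]
 [ 649.  -170.3   35. ]
 [ 665.3 -170.5   35. ]
 [ 680.4 -177.6   35. ]
 [ 688.  -191.2   35. ]]
lin [-0.0043, 0.0005, 0.3198] turn 0.0012
```

Call:
step_arm(
  linear=[
    [-0.01, 0, 0.15],
    [-0.01, 0, 0.25],
    [-0.01, 0, 0.29],
    [-0.01, 0, 0.318],
    [-0.01, 0, 0.32],
    [-0.01, 0, 0.32],
    [-0.01, 0, 0.32],
  ],
  turn=[0.001, 0.001, 0.001, 0.001, 0.001, 0.001, 0.001],
)

```text
time_s: 15.98
ee_pos: [479.1, -239.2, 19.6]
ee_rot: [179.9, 0.0, 81.7]
force: [0.4, 0.6, -1.1]
gripper_width: 27.8
gripper_force: 35.0
```

Call:
step_arm(
  linear=[
    [0, 0, 0],
    [0, 0, 0],
    [0, 0, -0.05],
    [0, 0, -0.2],
    [0, 0, -0.4],
    [0, 0, -0.4],
    [0, 0, -0.4],
  ],
  turn=[0, 0, 0, 0, 0, 0, 0],
  fingers=0,
  force=15,
)

```text
time_s: 16.85
ee_pos: [478.3, -238.7, 139.3]
ee_rot: [180.0, 0.0, 81.7]
force: [-0.0, -0.4, 0.2]
gripper_width: 45.5
gripper_force: 0.0
```

Run:
```python
from h import *
from workcell import env
s=env.state();print(s['time_s'],s['ee_pos'],s['ee_rot'])
go(s,[551.4,170.5,130],82.4)
```

```text
16.85 [ 478.32231786 -238.7174322   139.28121153] [1.79973610e+02 3.35041603e-03 8.16652084e+01]
lin [1.385, 0.0433, 0.0309] turn -0.002
```

Call:
step_arm(
  linear=[
    [0.7, 0.022, 0],
    [0.7, 0.022, 0],
    [0.7, 0.022, 0],
    [0.7, 0.022, 0],
  ],
  turn=[0, 0, 0, 0],
)

```text
time_s: 17.35
ee_pos: [514.5, -29.0, 137.2]
ee_rot: [-179.8, -0.0, 81.8]
force: [-0.4, -0.6, 0.6]
gripper_width: 45.9
gripper_force: 0.0
```

Call:
step_arm(
  linear=[
    [0.685, 0.022, 0.03],
    [0.685, 0.022, 0.03],
    [0.685, 0.022, 0.03],
    [0.685, 0.022, 0.03],
    [0.685, 0.022, 0.03],
    [0.685, 0.022, 0.03],
  ],
  turn=[-0.002, -0.002, -0.002, -0.002, -0.002, -0.002],
  fingers=-0.3,
)

```text
time_s: 18.1
ee_pos: [551.3, 168.7, 129.2]
ee_rot: [-179.9, 0.1, 82.3]
force: [0.1, 0.4, 0.5]
gripper_width: 58.9
gripper_force: 0.0
```

Run:
```python
from h import *
s,f=grab('w5');print(s['time_s'],s['ee_pos'],s['ee_rot'],s['force'])
cv2.imwrite('pics/w5b.png',cv2.resize(f['color'],(784,588),interpolation=cv2.INTER_CUBIC))
```

```text
18.1 [551.26175844 168.7155467  129.24354488] [-1.79908470e+02  7.60122231e-02  8.23240237e+01] [0.09054279 0.42945432 0.48381682]
```

View pics/w5b.png

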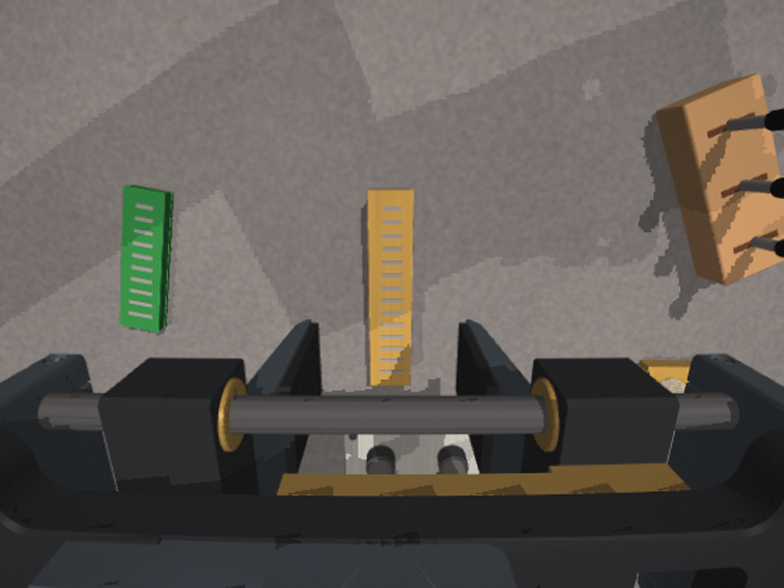

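The long comb lies from (390,189) to (391,386), centred between the fingers.

Run:
```python
from h import *
s,f=load('w5');B=lambda l:[(x/1.4,y/1.4) for x,y in l]
p=px2w(s,f,B([(367,190),(414,189),(411,386),(371,386)]),24);print(p.round(1))
a,b=p[:2].mean(0),p[2:].mean(0);print((a+b)/2,a-b)
q=fit(s,f,[(-14,66,24),(14,66,24),(14,-66,24),(-14,-66,24)],B([(367,190),(414,189),(411,386),(371,386)]),[550,170,-7])
go(s,[q[0],q[1],25],q[2]+90)
# compare short comb on bed (centre known -13.4)
s,f=load('w3');p=px2w(s,f,B([(391,215),(391,362)]),24);print(p.round(1),p.mean(0))
```

```text
[[546.6 236.5  24. ]
 [575.  233.3  24. ]
 [557.4 101.2  24. ]
 [529.9 104.8  24. ]]
[552.2235564 168.9614272  24.       ] [ 17.12201702 131.92376853   0.        ]
pose [552.25 169.1   -7.37] res px 0.74 [0.3, 0.2, -0.4, 0.7, 0.1, -0.6, -0.1, -0.6]
lin [0.0022, 0.0036, 0.3475] turn -0.0008
[[553.9  37.   24. ]
 [541.8 -61.5  24. ]] [547.85230309 -12.24571388  24.        ]
```

Call:
step_arm(
  linear=[
    [0.002, 0.002, 0.15],
    [0.002, 0.002, 0.27],
    [0.002, 0.002, 0.32],
    [0.002, 0.002, 0.347],
    [0.002, 0.002, 0.347],
    [0.002, 0.002, 0.347],
  ],
  turn=[-0.001, -0.001, -0.001, -0.001, -0.001, -0.001],
)

```text
time_s: 18.9
ee_pos: [553.5, 171.0, 27.0]
ee_rot: [179.9, -0.1, 82.7]
force: [-0.5, -0.0, 0.7]
gripper_width: 59.5
gripper_force: 0.0
```

Call:
step_arm(
  linear=[
    [0, 0, 0],
    [0, 0, 0],
    [0, 0, 0],
    [0, 0, 0],
    [0, 0, 0],
  ],
  turn=[0, 0, 0, 0, 0],
  fingers=1,
  force=35,
)

```text
time_s: 19.52
ee_pos: [552.6, 170.9, 25.9]
ee_rot: [180.0, -0.0, 82.7]
force: [-0.3, -0.1, 1.4]
gripper_width: 27.7
gripper_force: 35.0
```

Run:
```python
from h import *
from workcell import env
s=env.state();print(s['time_s'],s['ee_pos'],s['ee_rot'],s['gripper_width'],s['force'])
go(s,[546.6,-13.4,26],82.65)
```

```text
19.525 [552.62031455 170.90537135  25.8847654 ] [ 1.79995083e+02 -9.72049682e-03  8.27495646e+01] 27.72915875230998 [-0.34011108 -0.07785837  1.40982201]
lin [-0.612, 0.0576, -0.0005] turn 0.0003
```

Call:
step_arm(
  linear=[
    [0, 0, -0.03],
    [0, 0, -0.15],
    [0, 0, -0.3],
    [0, 0, -0.32],
    [-0.2, 0.02, -0.32],
    [-0.4, 0.04, -0.32],
    [-0.608, 0.058, -0.32],
    [-0.608, 0.058, -0.32],
    [-0.608, 0.058, -0.32],
    [-0.608, 0.058, -0.32],
  ],
  turn=[0, 0, 0, 0, 0, 0, 0, 0, 0, 0],
)

```text
time_s: 20.78
ee_pos: [546.6, -10.9, 121.3]
ee_rot: [-180.0, -0.0, 82.8]
force: [-0.0, 0.7, -1.5]
gripper_width: 27.9
gripper_force: 35.0
```

Run:
```python
from h import *
s,f=grab('w6');print(s['time_s'],s['ee_pos'],s['ee_rot'],s['gripper_width'],s['force'])
cv2.imwrite('pics/w6b.png',cv2.resize(f['color'],(784,588),interpolation=cv2.INTER_CUBIC))
go(s,[546.6,-12.4,26],82.65)
```

```text
20.775 [546.64463813 -10.9239822  121.33510547] [-1.79952060e+02 -2.11990956e-02  8.28460380e+01] 27.930756683324187 [-0.00766292  0.69564762 -1.51733568]
lin [-0.005, 0.0007, 0.3178] turn 0.0005
```

View pics/w6b.png

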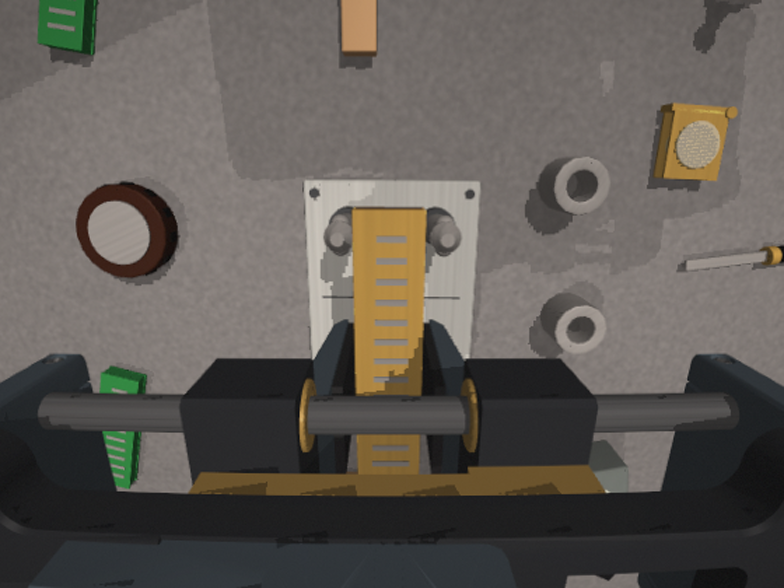

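The comb is held straight over the bed, and both collars still stand at (580,185) and (577,322). I'll lower it.

Call:
step_arm(
  linear=[
    [-0.004, 0, 0.15],
    [-0.004, 0, 0.25],
    [-0.004, 0, 0.29],
    [-0.004, 0, 0.31],
    [-0.004, 0, 0.318],
    [-0.004, 0, 0.318],
    [-0.004, 0, 0.318],
  ],
  turn=[0, 0, 0, 0, 0, 0, 0],
)

```text
time_s: 21.7
ee_pos: [547.3, -13.4, 27.0]
ee_rot: [179.9, -0.0, 82.8]
force: [-0.9, 2.5, 1.8]
gripper_width: 27.7
gripper_force: 34.9
```

Call:
step_arm(
  linear=[
    [0, 0, 0],
    [0, 0, 0],
    [0, 0, 0],
    [0, 0, -0.15],
    [0, 0, -0.32],
    [-0.06, 0, -0.45],
    [-0.06, 0, -0.45],
    [-0.06, 0, -0.45],
  ],
  turn=[0, 0, 0, 0, 0, 0, 0, 0],
  fingers=-0.3,
  force=15,
)

```text
time_s: 22.7
ee_pos: [543.7, -31.3, 160.6]
ee_rot: [-179.9, -0.0, 82.7]
force: [-0.5, -0.6, 0.1]
gripper_width: 59.1
gripper_force: 0.0
```

Run:
```python
from h import *
s,f=grab('w7');print(s['time_s'],s['ee_pos'],s['ee_rot'],s['gripper_width'],s['force'])
cv2.imwrite('pics/w7b.png',cv2.resize(f['color'],(784,588),interpolation=cv2.INTER_CUBIC))
```

```text
22.7 [543.70056697 -31.32828835 160.6146665 ] [-1.79917479e+02 -7.18846793e-03  8.27249268e+01] 59.134421720787365 [-0.52186967 -0.62340753  0.12785095]
```

View pics/w7b.png

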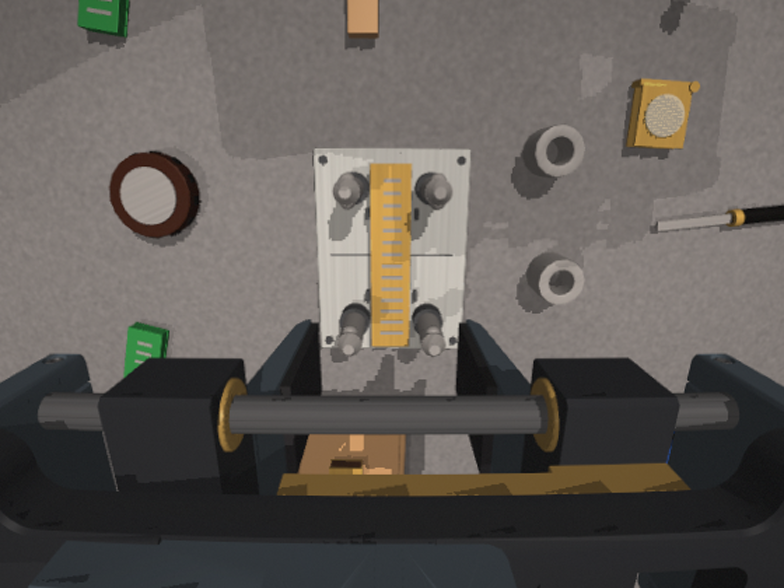

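The comb spans rows 164 to 347 with its middle (391,255) on the scribe line, between the lips. The collars are at (559,150) and (555,281). I'll check those against where I put them down.

Run:
```python
from h import *
s,f=load('w7');B=lambda l:[(x/1.4,y/1.4) for x,y in l]
print(px2w(s,f,B([(559,150),(555,281)]),30).round(1))
s3,f3=load('w3');print(px2w(s3,f3,B([(575,180),(575,320)]),30).round(1))
p=px2w(s,f,B([(391,164),(391,347)]),24);print(p.mean(0));print(px2w(s,f,B([(391,255)]),12))
go(s,[664.6,45.1,130],172.7)
```

```text
[[665.7  45.8  30. ]
 [660.9 -43.2  30. ]]
[[665.7  45.1  30. ]
 [665.1 -44.3  30. ]]
[546.91635219 -15.54386196  24.        ]
[[547.18814095 -13.75005372  12.        ]]
lin [0.3037, 0.3676, 0.1016] turn -0.2499
```

Call:
step_arm(
  linear=[
    [0.1, 0.12, 0.03],
    [0.2, 0.25, 0.06],
    [0.304, 0.368, 0.1],
    [0.304, 0.368, 0.1],
    [0.304, 0.368, 0.1],
    [0.304, 0.368, 0.1],
    [0.304, 0.368, 0.1],
    [0.304, 0.368, 0.1],
    [0.304, 0.368, 0.1],
    [0.304, 0.368, 0.1],
    [0.304, 0.368, 0.1],
  ],
  turn=[-0.03, -0.06, -0.09, -0.12, -0.15, -0.18, -0.21, -0.25, -0.25, -0.25, -0.25],
)

```text
time_s: 24.12
ee_pos: [665.0, 45.4, 130.2]
ee_rot: [-180.0, -0.1, 172.7]
force: [-0.2, -0.6, 0.1]
gripper_width: 59.7
gripper_force: 0.0
```

Run:
```python
from h import *
s,f=grab('w8');print(s['time_s'],s['ee_pos'],s['ee_rot'],s['gripper_width'],s['force'])
go(s,[664.9,45.1,16.5],172.7)
c=np.concatenate([f['color'][:,:],],1);g=f['color']
cv2.imwrite('pics/w8b.png',cv2.resize(g[100:330,120:440],None,fx=2.4,fy=2.4,interpolation=cv2.INTER_CUBIC))
print(w2px(s,f,[[664.9,45.1,30],[664.3,-44.7,30]]))
```

```text
24.125 [664.9722161   45.40054393 130.23828083] [-1.79988654e+02 -1.06850871e-01  1.72702736e+02] 59.69599459943116 [-0.21977251 -0.62787706  0.0622844 ]
lin [-0.0006, -0.0009, 0.3791] turn 0.0
[[276.36340707 212.97422704]
 [178.38181254 224.24812743]]
```

View pics/w8b.png

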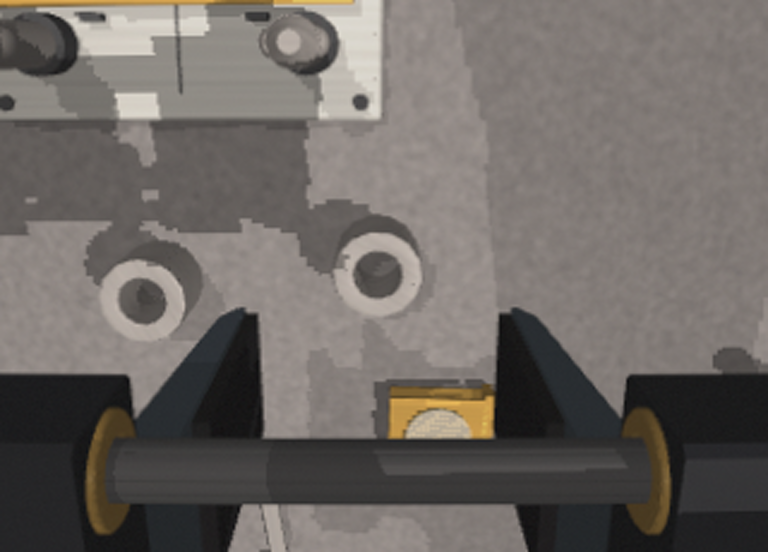

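The collars appear at (378,274) and (143,299), which matches the prediction, so neither has been disturbed. I'll grasp the first.

Call:
step_arm(
  linear=[
    [0, -0.001, 0.15],
    [0, -0.001, 0.28],
    [0, -0.001, 0.35],
    [0, -0.001, 0.379],
    [0, -0.001, 0.379],
    [0, -0.001, 0.379],
  ],
  turn=[0, 0, 0, 0, 0, 0],
)

```text
time_s: 24.92
ee_pos: [666.3, 44.9, 18.9]
ee_rot: [180.0, 0.1, 172.7]
force: [-0.6, 1.0, -0.3]
gripper_width: 59.7
gripper_force: 0.0
```

Call:
step_arm(
  linear=[
    [0, 0, 0],
    [0, 0, 0],
    [0, 0, 0],
    [0, 0, 0],
    [0, 0, 0],
  ],
  turn=[0, 0, 0, 0, 0],
  fingers=1,
  force=50,
)

```text
time_s: 25.55
ee_pos: [665.6, 44.9, 18.1]
ee_rot: [180.0, 0.0, 172.7]
force: [-0.3, -0.1, 2.8]
gripper_width: 33.3
gripper_force: 50.0
```

Call:
step_arm(
  linear=[
    [0, 0, -0.1],
    [0, 0, -0.22],
    [0, 0, -0.32],
    [0.1, -0.03, -0.32],
    [0.277, -0.084, -0.32],
    [0.277, -0.084, -0.32],
    [0.277, -0.084, -0.32],
    [0.277, -0.084, -0.32],
    [0.277, -0.084, -0.32],
    [0.277, -0.084, -0.32],
    [0.277, -0.084, -0.32],
  ],
  turn=[0, 0, 0, 0, 0, 0, 0, 0, 0, 0, 0],
)

```text
time_s: 26.92
ee_pos: [580.0, 30.4, 113.5]
ee_rot: [180.0, -0.0, 172.7]
force: [0.1, 0.2, 0.1]
gripper_width: 33.1
gripper_force: 50.0
```

Call:
step_arm(
  linear=[
    [0, 0, 0.05],
    [0, 0, 0.075],
    [0, 0, 0.098],
    [0, 0, 0.098],
    [0, 0, 0.098],
  ],
  turn=[0, 0, 0, 0, 0],
)

```text
time_s: 27.55
ee_pos: [580.0, 30.4, 84.4]
ee_rot: [180.0, 0.0, 172.7]
force: [-0.2, 0.1, -1.0]
gripper_width: 33.0
gripper_force: 50.0
```

Call:
step_arm(
  linear=[
    [0, 0, 0.015],
    [0, 0, 0.03],
    [0, 0, 0.05],
    [0, 0, 0.08],
    [0, 0, 0.11],
    [0, 0, 0.13],
    [0, 0, 0.135],
    [0, 0, 0.135],
    [0, 0, 0.135],
  ],
  turn=[0, 0, 0, 0, 0, 0, 0, 0, 0],
)

```text
time_s: 28.68
ee_pos: [579.3, 30.4, 43.5]
ee_rot: [-180.0, -0.1, 172.7]
force: [-1.4, -0.1, 1.7]
gripper_width: 33.4
gripper_force: 50.0
```

Call:
step_arm(
  linear=[
    [0, 0, 0.004],
    [0, 0, 0.006],
    [0, 0, 0.006],
    [0, 0, 0.006],
  ],
  turn=[0, 0, 0, 0],
)

```text
time_s: 29.18
ee_pos: [579.4, 30.3, 43.4]
ee_rot: [-180.0, -0.0, 172.7]
force: [-4.3, 0.2, 13.1]
gripper_width: 33.2
gripper_force: 50.0
```

Call:
step_arm(
  linear=[
    [0, 0, -0.003],
    [0, 0, -0.003],
    [0, 0, -0.003],
    [0, 0, -0.15],
    [0, 0, -0.3],
    [-0.1, -0.07, -0.3],
    [-0.2, -0.14, -0.3],
    [-0.312, -0.212, -0.3],
    [-0.312, -0.212, -0.3],
    [-0.312, -0.212, -0.3],
    [-0.312, -0.212, -0.3],
  ],
  turn=[0, 0, 0, 0, 0, 0, 0, 0, 0, 0, 0],
  fingers=-0.3,
  force=15,
)

```text
time_s: 30.55
ee_pos: [663.8, -43.8, 131.8]
ee_rot: [180.0, -0.1, 172.8]
force: [-0.7, -0.6, -0.3]
gripper_width: 59.1
gripper_force: 0.0
```

Run:
```python
from h import *
s,f=grab('w9');print(s['time_s'],s['ee_pos'],s['ee_rot'],s['gripper_width'],s['force'])
go(s,[664.3,-44.7,17],172.7)
g=f['color'];q=w2px(s,f,[[664.3,-44.7,30],[579.6,31,55.5]]);print(q)
cv2.imwrite('pics/w9b.png',cv2.resize(g[60:290,170:490],None,fx=2.4,fy=2.4,interpolation=cv2.INTER_CUBIC));print((q-[170,60])*2.4)
```

```text
30.55 [663.77953973 -43.79810025 131.7796547 ] [ 1.79988994e+02 -5.60791666e-02  1.72785196e+02] 59.06340618665297 [-0.72648572 -0.64783835 -0.26331885]
lin [-0.0025, -0.0028, 0.3826] turn 0.0002
[[275.7424168  213.08454939]
 [362.29338952 102.61721819]]
[[253.78180033 367.40291853]
 [461.50413485 102.28132365]]
```

View pics/w9b.png

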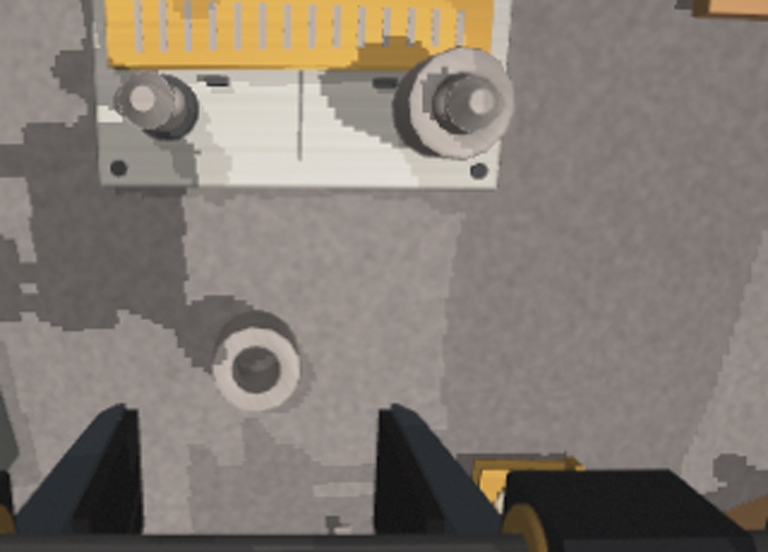

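Collar B at (257,369) matches the prediction. Collar A's top is at (461,103), exactly where it should be when home. I'll grasp B.

Call:
step_arm(
  linear=[
    [-0.002, -0.003, 0.15],
    [-0.002, -0.003, 0.28],
    [-0.002, -0.003, 0.35],
    [-0.002, -0.003, 0.38],
    [-0.002, -0.003, 0.38],
    [-0.002, -0.003, 0.38],
    [-0.002, -0.003, 0.38],
  ],
  turn=[0, 0, 0, 0, 0, 0, 0],
)

```text
time_s: 31.48
ee_pos: [665.8, -45.5, 19.2]
ee_rot: [180.0, 0.1, 172.7]
force: [-0.4, 0.2, -0.2]
gripper_width: 59.3
gripper_force: 0.0
```

Call:
step_arm(
  linear=[
    [0, 0, 0],
    [0, 0, 0],
    [0, 0, 0],
    [0, 0, 0],
    [0, 0, 0],
  ],
  turn=[0, 0, 0, 0, 0],
  fingers=1,
  force=50,
)

```text
time_s: 32.1
ee_pos: [665.1, -45.5, 18.1]
ee_rot: [180.0, 0.0, 172.7]
force: [-1.4, 0.2, 0.4]
gripper_width: 33.0
gripper_force: 50.0
```

Call:
step_arm(
  linear=[
    [0, 0, -0.1],
    [0, 0, -0.22],
    [0, 0, -0.36],
    [0.16, 0.07, -0.36],
    [0.32, 0.14, -0.36],
    [0.49, 0.214, -0.36],
    [0.49, 0.214, -0.36],
    [0.49, 0.214, -0.36],
    [0.49, 0.214, -0.32],
    [0.49, 0.214, -0.32],
    [0.49, 0.214, -0.32],
    [0.49, 0.214, -0.32],
  ],
  turn=[0, 0, 0, 0, 0, 0, 0, 0, 0, 0, 0, 0],
)

```text
time_s: 33.6
ee_pos: [527.7, 36.6, 113.9]
ee_rot: [180.0, 0.0, 172.7]
force: [0.5, 0.3, -0.8]
gripper_width: 32.9
gripper_force: 50.0
```

Call:
step_arm(
  linear=[
    [0.001, 0.003, 0.05],
    [0.001, 0.003, 0.075],
    [0.001, 0.003, 0.098],
    [0.001, 0.003, 0.098],
    [0.001, 0.003, 0.098],
  ],
  turn=[0, 0, 0, 0, 0],
)

```text
time_s: 34.22
ee_pos: [527.4, 37.7, 84.7]
ee_rot: [180.0, 0.0, 172.7]
force: [-0.8, -0.0, -1.8]
gripper_width: 33.0
gripper_force: 50.0
```

Call:
step_arm(
  linear=[
    [0, 0, 0.01],
    [0, 0, 0.015],
    [0, 0, 0.015],
  ],
  turn=[0, 0, 0],
)

```text
time_s: 34.6
ee_pos: [527.4, 37.7, 80.4]
ee_rot: [180.0, 0.0, 172.7]
force: [-0.6, 0.1, 0.9]
gripper_width: 32.9
gripper_force: 50.0
```

Free of side force. I'll push to home from 80.4 down to about 43.5.

Call:
step_arm(
  linear=[
    [0, 0, 0.015],
    [0, 0, 0.035],
    [0, 0, 0.06],
    [0, 0, 0.09],
    [0, 0, 0.115],
    [0, 0, 0.122],
    [0, 0, 0.122],
    [0, 0, 0.122],
  ],
  turn=[0, 0, 0, 0, 0, 0, 0, 0],
)

```text
time_s: 35.6
ee_pos: [526.7, 37.7, 43.5]
ee_rot: [-180.0, -0.1, 172.7]
force: [-2.3, -1.4, 5.4]
gripper_width: 32.9
gripper_force: 50.0
```

Call:
step_arm(
  linear=[
    [0, 0, 0.004],
    [0, 0, 0.006],
    [0, 0, 0.006],
    [0, 0, 0.006],
  ],
  turn=[0, 0, 0, 0],
)

```text
time_s: 36.1
ee_pos: [526.8, 37.7, 43.3]
ee_rot: [180.0, -0.0, 172.7]
force: [-6.4, -0.4, 17.4]
gripper_width: 33.1
gripper_force: 50.0
```

Call:
step_arm(
  linear=[
    [0, 0, -0.003],
    [0, 0, -0.003],
    [0, 0, -0.003],
    [0, 0, -0.15],
    [0, 0, -0.3],
    [-0.1, -0.14, -0.4],
    [-0.22, -0.3, -0.4],
    [-0.34, -0.46, -0.4],
    [-0.46, -0.6, -0.4],
    [-0.531, -0.722, -0.4],
    [-0.531, -0.722, -0.4],
    [-0.531, -0.722, -0.4],
    [-0.531, -0.722, -0.4],
    [-0.531, -0.722, -0.4],
  ],
  turn=[0, 0, 0, 0, 0, 0.02, 0.04, 0.06, 0.0825, 0.0825, 0.0825, 0.0825, 0.0825, 0.0825],
  fingers=-0.3,
  force=15,
)

```text
time_s: 37.85
ee_pos: [657.7, -196.2, 162.0]
ee_rot: [180.0, 0.0, 143.1]
force: [-0.1, -0.1, 0.6]
gripper_width: 59.2
gripper_force: 0.0
```

Run:
```python
from h import *
s,f=grab('w10');print(s['time_s'],s['ee_pos'],s['ee_rot'],s['gripper_width'],s['force'])
g=f['color'];q=w2px(s,f,[[657.2,-197.5,42]]);print(q)
x,y=(q[0]-[130,110]).astype(int);y=max(y,0);print(x,y)
cv2.imwrite('pics/w10b.png',cv2.resize(g[y:y+200,x:x+260],None,fx=3,fy=3,interpolation=cv2.INTER_CUBIC))
```

```text
37.85 [ 657.66570482 -196.22892016  161.99316667] [1.79988360e+02 6.11942817e-03 1.43120166e+02] 59.213088658811465 [-0.12216496 -0.12414482  0.61578959]
[[275.78210158 207.24833932]]
145 97
```

View pics/w10b.png

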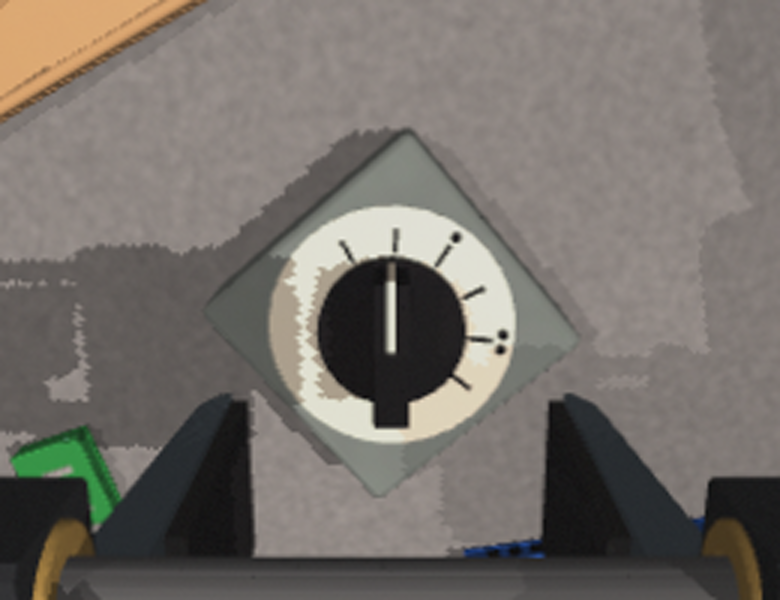

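The pointer line from (391,265) to (390,353) lies along the tool's x axis. The two-dot tick is at (480,340).

Run:
```python
from h import *
s,f=load('w10');B=lambda l:[(145+x/3-.33,97+y/3-.33) for x,y in l]
fit(s,f,[(-45,45,35),(45,45,35),(45,-45,35),(-45,-45,35)],B([(408,129),(580,337),(379,497),(205,311)]),[657,-197,0])
c=px2w(s,f,B([(393,324)]),35)[0];k=px2w(s,f,B([(392,331)]),42)[0];print('scale c',c,'skirt',k)
t=px2w(s,f,B([(346,251),(396,240),(442,255),(473,294),(480,340),(460,382)]),35)
for i,p in enumerate(t):
    a=np.degrees(np.arctan2(p[1]-c[1],p[0]-c[0]));print(round(.2+.55*i,2),p.round(1),a.round(1),'zero',(a+np.degrees(.2+.55*i)).round(1))
p=px2w(s,f,B([(391,265),(390,353)]),68);print('pointer',np.degrees(np.arctan2(*(p[0]-p[1])[[1,0]])),p)
print('bar end',px2w(s,f,B([(391,427)]),68))
go(s,[c[0],c[1],57],143)
```

```text
pose [ 656.72 -197.33    3.89] res px 2.29 [0.0, -1.1, 2.1, 0.5, 0.2, 1.4, -2.3, -0.2]
scale c [ 656.61136405 -197.23746913   35.        ] skirt [ 656.74955441 -197.69472431   42.        ]
0.2 [ 628.3 -194.7   35. ] 174.9 zero 186.4
0.75 [ 635.  -179.8   35. ] 141.1 zero 184.1
1.3 [ 647.7 -171.    35. ] 108.7 zero 183.2
1.85 [ 664.1 -170.5   35. ] 74.4 zero 180.4
2.4 [ 678.1 -177.7   35. ] 42.4 zero 179.9
2.95 [ 685.9 -191.4   35. ] 11.2 zero 180.2
pointer 142.40603676844506 [[ 635.21777573 -181.65766097   68.        ]
 [ 655.92080705 -197.59766676   68.        ]]
bar end [[ 674.58590662 -211.27685301   68.        ]]
lin [0.0008, -0.0049, 0.35] turn 0.0003
```

Call:
step_arm(
  linear=[
    [0.001, -0.005, 0.15],
    [0.001, -0.005, 0.28],
    [0.001, -0.005, 0.34],
    [0.001, -0.005, 0.347],
    [0.001, -0.005, 0.347],
    [0.001, -0.005, 0.347],
  ],
  turn=[0.001, 0.001, 0.001, 0.001, 0.001, 0.001],
)

```text
time_s: 38.65
ee_pos: [657.8, -198.6, 59.3]
ee_rot: [179.9, 0.2, 142.7]
force: [-0.4, -0.4, 0.8]
gripper_width: 59.1
gripper_force: 0.0
```

Call:
step_arm(
  linear=[
    [0, 0, 0],
    [0, 0, 0],
    [0, 0, 0],
    [0, 0, 0],
    [0, 0, 0],
    [0, 0, 0],
    [0, 0, 0],
  ],
  turn=[0, 0, 0, 0, 0, 0, 0],
  fingers=1,
  force=10,
)

```text
time_s: 39.52
ee_pos: [656.9, -198.1, 57.5]
ee_rot: [180.0, 0.0, 142.7]
force: [1.1, 1.1, -0.3]
gripper_width: 11.1
gripper_force: 10.0
```

Call:
step_arm(
  linear=[
    [0, 0, 0],
    [0, 0, 0],
    [0, 0, 0],
    [0, 0, 0],
    [0, 0, 0],
    [0, 0, 0],
    [0, 0, 0],
    [0, 0, 0],
    [0, 0, 0],
    [0, 0, 0],
    [0, 0, 0],
    [0, 0, 0],
    [0, 0, 0],
    [0, 0, 0],
  ],
  turn=[0.024, 0.048, 0.072, 0.096, 0.12, 0.144, 0.168, 0.192, 0.216, 0.24, 0.26, 0.272, 0.272, 0.272],
)

```text
time_s: 41.28
ee_pos: [658.4, -198.0, 57.5]
ee_rot: [179.9, -0.2, 44.8]
force: [5.4, 1.8, -2.8]
gripper_width: 11.0
gripper_force: 10.0
```

Turned to 44.8°. I'll release, rise and check.

Call:
step_arm(
  linear=[
    [0, 0, 0],
    [0, 0, 0],
    [0, 0, 0],
    [0, 0, -0.15],
    [0, 0, -0.35],
    [0, 0, -0.35],
    [0, 0, -0.35],
    [0, 0, -0.35],
  ],
  turn=[0, 0, 0, 0, 0, 0, 0, 0],
  fingers=-0.3,
)

```text
time_s: 42.28
ee_pos: [655.6, -198.1, 160.6]
ee_rot: [-179.8, 0.1, 44.8]
force: [0.0, 0.1, 0.4]
gripper_width: 59.3
gripper_force: 0.0
```

Run:
```python
from h import *
s,f=grab('w11');print(s['time_s'],s['ee_pos'],s['ee_rot'],s['gripper_width'])
g=f['color'];q=w2px(s,f,[[657.2,-197.5,42]]);print(q)
x,y=(q[0]-[80,75]).astype(int);print(x,y)
a=cv2.resize(g[y:y+150,x:x+160],None,fx=4,fy=4,interpolation=cv2.INTER_CUBIC);cv2.imwrite('pics/w11b.png',a)
```

```text
42.275 [ 655.62015636 -198.05727953  160.62707352] [-1.79812597e+02  9.67844344e-02  4.47674014e+01] 59.29986060522144
[[279.13667677 204.46703836]]
199 129
```

View pics/w11b.png

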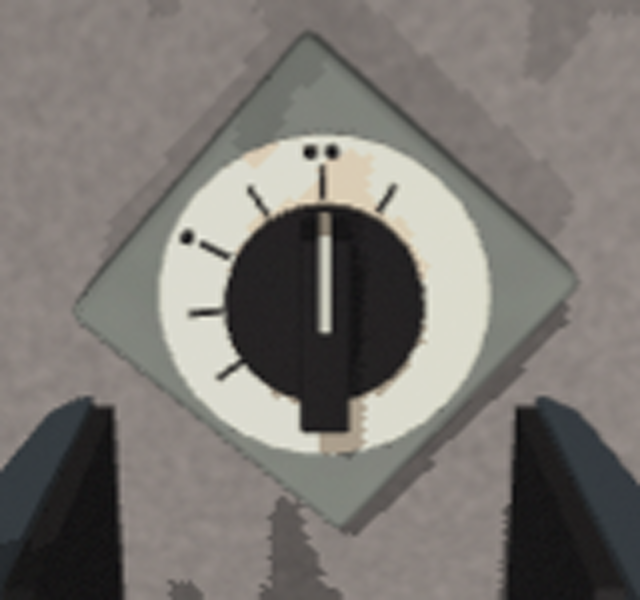

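The pointer at (325,215) lines up with the two-dot tick at (322,180). Before handing in I'll compare the collar patches with the start image, since both collars are back on the posts they came from.

Run:
```python
from h import *
for cn in ['scene','side']:
    s0,f0=load(cn+'0');s,f=grab(cn+'9',cn)
    for n,P in [('seat2',[526.1,38,45]),('seat4',[579.6,31,45]),('tray',[479,-239,17]),('desk',[665,45,15])]:
        u,v=w2px(s,f,[P])[0].round().astype(int);a=f0['color'][v-9:v+10,u-9:u+10];b=f['color'][v-9:v+10,u-9:u+10]
        print(cn,n,(u,v),'ncc',cv2.matchTemplate(b,a,cv2.TM_CCOEFF_NORMED)[0,0].round(2),'absdiff',cv2.absdiff(a,b).mean().round(1))
```

```text
scene seat2 (np.int64(325), np.int64(216)) ncc 0.96 absdiff 9.2
scene seat4 (np.int64(321), np.int64(230)) ncc 0.92 absdiff 10.5
scene tray (np.int64(218), np.int64(203)) ncc 0.48 absdiff 35.7
scene desk (np.int64(324), np.int64(266)) ncc 0.83 absdiff 7.3
side seat2 (np.int64(249), np.int64(206)) ncc 0.84 absdiff 7.1
side seat4 (np.int64(269), np.int64(203)) ncc 0.88 absdiff 6.0
side tray (np.int64(282), np.int64(287)) ncc -0.14 absdiff 12.9
side desk (np.int64(296), np.int64(203)) ncc 0.14 absdiff 6.3
```

Both collars look as they did at home, and the tray patch has changed, as it should with a comb in it. Handing in.

```bash
python3 -c "
from workcell import env
print(env.job_done())"
```

```text
the job is handed in; nothing more can be done
None
```

I handed the job in at about 42 s of robot time, and no verdict came back: the short comb is in the tray, the long comb is centred on the jig, both collars are pressed home on their original posts, and the dial is on the two-dot mark.

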